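# Hold back the sprung belt tensioner past its catch

## Task

A new belt has to go on this belt-drive unit: slide the loose unit along the bench until the edge that faces the steel bench stop lies flat against it. Then, with the fingertips on the black idler roller, push the sprung tensioner arm back toward the stop until the catch has clicked in behind its tooth, and keep pushing a little farther so that your push and not the catch carries the spring; finish while still holding the roller there, with the unit tight against the stop. Do not lift the unit, and leave the tape roll, drill block and marker where they lie.

Things in the scene. Friction and masses are not known exactly. Their poses are not given: they have to be found in the camera images.
- drive_unit: loose belt-drive unit, about 0.9 kg: flat teal base, 130 (its x) x 210 (its y) x 22 mm, that slides on the bench (4 to 8 N moves it). Origin: centre of its underside, z up. Its +x edge is the front that must meet the stop. On it: tensioner arm, catch and, at its (22, 62) mm, a fixed dark V-pulley 82 mm across, up to 61 mm above the bench. Balance point within 12 mm of the middle
- push_edge (a point): middle of the unit's rear (-x) edge, 11 mm above its underside: the flat 22 mm high side to push on. The side runs 105 mm to either side along the unit's y
- front_edge (a point): middle of the unit's front (+x) edge, 11 mm above its underside
- bench_stop: dark steel angle bolted to the bench, 200 mm long, 40 mm high: the fixed stop. Origin on the bench at the middle of its upright face, which looks along its -x toward the unit; y runs along the face; its foot lies behind. The unit is home when point front_edge lies on this face's plane and the unit's x axis points along the stop's x axis
- tensioner_arm (a joint): turn of the sprung arm, rad: 0 = out at rest (start), grows as the roller is pushed toward the unit's +x; 0.48 = carried by the catch after its click; 0.66 = hard end stop. At the roller it takes about 5.5 N to start, 9 N over the tooth (0.1 to 0.45 rad), 8.5 to 10 N beyond it; let go, it springs back to the catch or, before the click, to rest
- pivot_axis (a point): point on the arm's upright pivot axis, at the unit's (-8, -72) mm, 47 mm above the bench; the pivot with its coil spring is up to 56 mm high. The arm swings level with the bench
- idler_centre (a point): centre of the black idler roller at the arm's free end, 47 mm above the bench, 78 mm from the pivot. Roller 33 mm across, turns freely about its upright axis, spans 36 to 58 mm above the bench (bolt head to 65); the arm's bar lies under it at 26 to 33.5 mm. At rest its rear lies about 8 mm inside the unit's rear edge; pushed back it moves about 45 mm, ending 2 to 5 mm clear of the pulley
- idler: the idler roller itself (origin on its axis at the level of the unit's underside)
- catch (a joint): slide of the sprung catch plunger (steel nose, red knob, in an aluminium block at the unit's (40, -72) mm, up to 45 mm high), m: 0 = fully forward, at the start and again once clicked in behind the tooth; up to about 0.0065 while it rides over the tooth
- tape_roll: black roll of tape lying flat, 82 mm across, 19 mm high; origin at the centre of its underside; leave alone
- marker: black marker pen with a red cap, 16 x 128 x 16 mm, long along its y; origin at the centre of its underside; leave alone
- drill_block: small wooden block with three upright drills, 45 x 90 x 82 mm high, beyond the unit; origin at the centre of its underside; leave alone

How it is judged:
By the outcome, as a careful person would: the job done as asked, in the order asked, and still so for the second after the job is handed in, while the arm keeps its last pose, push and grip.
It also fails if it takes over 48 s, if anything falls off the work surface, if the arm or the gripper's body presses on something with over 40 N, if the wrist force passes 120 N, or if a joint passes its speed limit or range.

## Robot

A 6-joint arm with a two-finger parallel gripper is mounted at the origin on a cart in front of the work surface, level with it; the furniture and walls round the work are solid. World frame = base frame: x ahead of the robot, y to its left, z up, the work surface at z = 0. Lengths are in m, angles in rad, forces in N, time in s.
With the tool pointing down it reaches from about 0.35 to 0.975 m from the base axis. Payload 4.9 kg.
Tool frame: the origin (TCP) lies between the finger pads; the fingertips stand 14 mm ahead of it and the grasp point (between the pads) lies 5 mm behind it (manip.finger_overhang is the distance from the TCP to the fingertips, in m); z points along the fingers, y is the line along which they close (so a half turn about z gives the same grasp; the last joint's range is limited). The gripper opens to 85 mm and grips with 20 to 120 N. Pads are 22 mm wide; open, the fingers measure 114 mm over their backs; the gripper's body (76 mm by 85 mm) begins 54 mm behind the grasp point. The pads swing forward as they close: fully open they stand 13 mm farther back than shut.
Start: joints at [-1.406, 0.053, 1.613, -0, 1.476, -0.119], TCP at [0.175, -0.6, 0.245] pointing down, gripper open.
Joint ranges: [-3.01, 3.01], [-1.01, 2.22], [0.06, 2.58], [-1.02, 4.17], [0.09, 2.62], [-3.14, 3.14]. Speed limits (rad/s): [2.57, 2.57, 3.14, 3.14, 3.14, 3.14].

## Interface

Orientations are given as a unit quaternion [w, x, y, z].
In Python, from plant import manip, grab_frame gives the robot as it stands.
- The arm moves only by the tool servo_tool, never from a script. Its argument "deltas" is a list that holds one entry, the list of rows, each a list of 5 numbers: the opening in per cent of the stroke, from 0 (shut) to 100 (fully open), then the shift along the world's x, y, z in m, then the turn about the world's z in degrees. A call has exactly 8 rows; each row shifts and turns the commanded pose from where the row before left it; what a row does not reach is not made up. A row lasts 1/10 s, in which the tool goes at most 50 mm and 8.59 degrees, less where a joint would pass 70% of its speed; a pose out of reach is approached as far as the arm can. A call is refused whole if a number of a shift passes 0.05 or a number of a turn 8.59, either way. A call with a gripper value outside its range is refused whole. The fingers move at their own pace and stop on an object; the grip force is fixed at half the most. Time passes only in rows, so rows that do not move let the fingers close, or fill a call up. It gives the time, the measured TCP pose, the force, the opening and the grip force at its end, in the units of the state.
- manip.state(): the state, without advancing time (a new reading comes with each control period).
- grab_frame(name): name is "scene" or "side" or "wrist"; returns a dict with "pixels" (400x640x3 uint8, red, green, blue), "z_map" (400x640 float32, m along the optical axis (not along the pixel's ray), 0 where there is no reading), "fx", "fy", "cx", "cy" (pixels), "dist" ([k1, k2, p1, p2, k3] as OpenCV has them; the pictures are not rectified), "rvec" (rotation vector, rad) and "tvec" (3), from world to camera coordinates, as OpenCV has them; the wrist camera has in their place "T_tool_cam" (4x4, takes a point from camera to tool coordinates, whose origin is the TCP and whose axes are the flange's). Camera axes: x right, y down, z forward; pixel columns grow to the right and rows downward; lengths in m; the calibration is good to about 2 mm. A picture is of the moment at which its call begins: read the wrist's pose just before it.
- manip.job_done(): hands the job in; it is judged then, once.
The state is a dict: "time": time; "joint_pos": joint angles; "joint_vel": joint speeds; "joint_efforts": joint torques, N m; "tool_pos": TCP position; "tool_rot": TCP orientation; "contact_force": force on the tool from outside, world axes, zero at the start; "ft_torque": the same for the moment, N m; "gripper_width": opening from 0.0 (shut) to 1.0 (fully open); "grasp_force": force on a finger pad.
Only numpy, scipy, OpenCV 4.12 (cv2) and the standard library are available. Lean on these libraries where they do the work, as an engineer would, in place of code of your own. Each camera call takes 0.05 s, during which the arm holds its last target. There are 200 camera calls.

## Working session

There is one attempt and no reset: what is moved stays moved. The work goes in short steps, Python scripts to look and compute and a tool call to move; the robot and the scene stay as the last step left them, time stands still between calls to the robot, and variables do not carry over. Pictures are saved under pics/ and viewed, at most 11 in all, crops included, and the job is handed in when it is done.

Besides the shell and the picture viewer there is one more tool, called after ">>>" by a JSON object that holds its "op" and its "data". servo_tool: Moves the arm, as the interface text tells. Its arguments: {"type":"object","properties":{"deltas":{"type":"array"}},"required":["deltas"]}

```bash
mkdir -p pics; cat > h.py <<'E'
import numpy as np, cv2, pickle
from plant import manip, grab_frame
def snap(n,tag):
    f=grab_frame(n); cv2.imwrite(f'pics/{tag}.png',cv2.cvtColor(f['pixels'],cv2.COLOR_RGB2BGR)); pickle.dump(f,open(f'{tag}.pkl','wb')); return f
def K(f): return np.array([[f['fx'],0,f['cx']],[0,f['fy'],f['cy']],[0,0,1.]])
def ray(f,uv):
    n=cv2.undistortPoints(np.array(uv,float).reshape(-1,1,2),K(f),np.array(f['dist'])).reshape(-1,2)
    R=cv2.Rodrigues(np.array(f['rvec'],float))[0]; t=np.array(f['tvec'],float).ravel()
    return (np.c_[n,np.ones(len(n))])@R, -R.T@t
def atz(f,uv,z):  # intersection with plane z
    d,c=ray(f,uv); return c+d*((z-c[2])/d[:,2])[:,None]
def depth(f,uv):
    d,c=ray(f,uv); return np.array([c+d[i]*f['z_map'][int(round(v)),int(round(u))] for i,(u,v) in enumerate(uv)])
def cloud(f):
    h,w=f['z_map'].shape; u,v=np.meshgrid(np.arange(w),np.arange(h))
    d,c=ray(f,np.c_[u.ravel(),v.ravel()]); return (c+d*f['z_map'].ravel()[:,None]).reshape(h,w,3)
E
python3 - <<'E'
from h import *
for n in('scene','side'): snap(n,n+'0')
s=manip.state(); print(s['time'],s['tool_pos'],s['tool_rot'],s['contact_force'],s['gripper_width'],manip.finger_overhang)
E
```

```text
0.1 [ 0.17492389 -0.59948124  0.24419637] [-8.97970773e-04  9.89948553e-01  1.41425089e-01 -1.57851566e-05] [-0.32214083 -0.32041508  0.37051215] 0.9998178532172642 0.014
```

View pics/scene0.png

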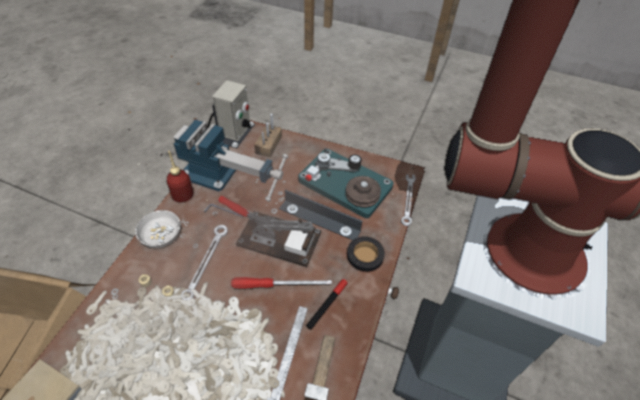

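View pics/side0.png

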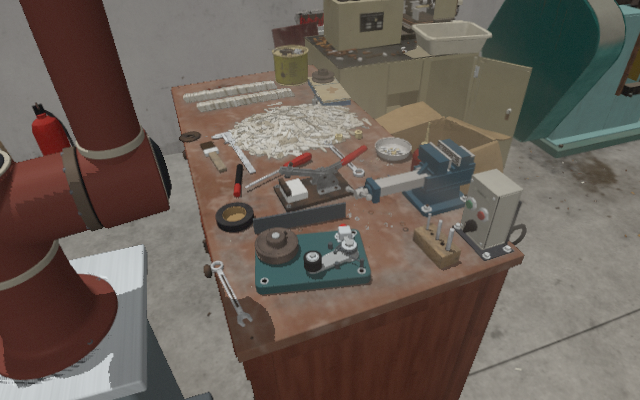

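The scene view shows the teal unit at about (345,182) and the dark stop at (322,213). The side view has the unit at (312,260), the stop at (300,217), the black roller at (313,260) and the tape at (235,216). Next I'll enlarge and measure.

```bash
python3 - <<'E'
from h import *
a=cv2.imread('pics/side0.png')[190:310,215:395]; cv2.imwrite('pics/side0c.png',cv2.resize(a,None,fx=4.4,fy=4.4,interpolation=cv2.INTER_CUBIC))
a=cv2.imread('pics/scene0.png')[140:250,270:430]; cv2.imwrite('pics/scene0c.png',cv2.resize(a,None,fx=5,fy=5,interpolation=cv2.INTER_CUBIC))
for n in('side','scene'):
    f=pickle.load(open(n+'0.pkl','rb')); p=cloud(f); c=cv2.cvtColor(f['pixels'],cv2.COLOR_RGB2HSV)
    d,cc=ray(f,[[320,200]]); print(n,'cam',cc)
    m=(c[...,0]>80)&(c[...,0]<100)&(c[...,1]>100)&(abs(p[...,2]-.022)<.008)&(abs(p[...,0]-.5)<.5)
    m=cv2.morphologyEx(m.astype(np.uint8),cv2.MORPH_OPEN,np.ones((2,2)))
    k,l,st,_=cv2.connectedComponentsWithStats(m); i=1+np.argmax(st[1:,4]); q=p[l==i]
    r=cv2.minAreaRect((q[:,:2]*1000).astype(np.float32)); print(st[i],r,cv2.boxPoints(r).round(),np.median(q[:,2]))
E
```

```text
side cam [ 0.31757081 -0.54683423  0.57758717]Traceback (most recent call last):
  File "<stdin>", line 9, in <module>
    return _wrapfunc(a, 'argmax', axis=axis, out=out, **kwds)
    return bound(*args, **kwds)
ValueError: attempt to get argmax of an empty sequence
```

View pics/side0c.png

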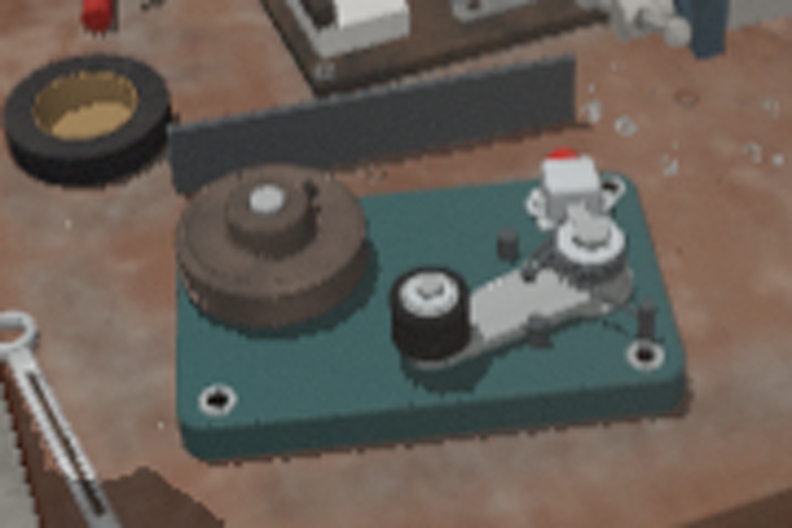

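View pics/scene0c.png

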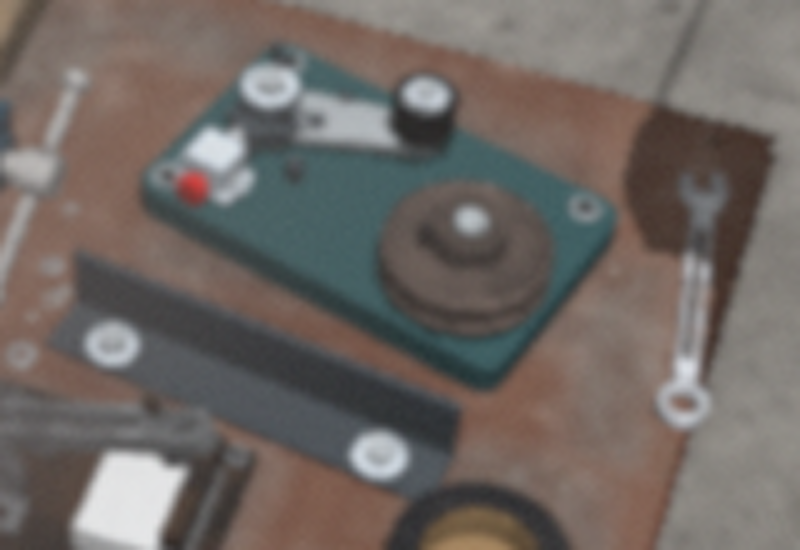

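```bash
python3 - <<'E'
from h import *
f=pickle.load(open('side0.pkl','rb')); c=cv2.cvtColor(f['pixels'],cv2.COLOR_RGB2HSV); p=cloud(f)
S=lambda L:[(215+u/4.4-.4,190+v/4.4-.4) for u,v in L]
uv=S([(300,380),(550,400),(430,290),(370,150),(100,330),(640,470)]); print(depth(f,uv).round(4)); print([tuple(c[int(round(b)),int(round(a))]) for a,b in uv])
print('rear top',atz(f,S([(215,426),(650,383)]),.022).round(4))
print('front top',atz(f,S([(372,196),(535,181)]),.022).round(4))
print('left top',atz(f,S([(177,290),(180,405)]),.022).round(4))
print('right top',atz(f,S([(637,195),(680,355)]),.022).round(4))
print('stop base',atz(f,S([(180,192),(572,125)]),0).round(4),'top',atz(f,S([(172,125),(575,58)]),.04).round(4))
print('roller top c',atz(f,S([(430,290)]),.062).round(4),'pulley boss',atz(f,S([(265,200)]),.061).round(4),'pivot',atz(f,S([(592,235)]),.056).round(4))
print('tape',atz(f,S([(88,107)]),.019).round(4))
g=pickle.load(open('scene0.pkl','rb')); S=lambda L:[(270+u/5-.4,140+v/5-.4) for u,v in L]
print('SCENE cam',ray(g,[[320,200]])[1])
print('front top',atz(g,S([(145,200),(475,378)]),.022).round(4),'left/right',atz(g,S([(510,370),(612,230),(150,175),(265,50)]),.022).round(4))
print('rear',atz(g,S([(470,140),(590,193)]),.022).round(4))
print('stop top',atz(g,S([(78,253),(460,408)]),.04).round(4))
print('roller',atz(g,S([(426,93)]),.06).round(4),'boss',atz(g,S([(470,218)]),.061).round(4),'pivot',atz(g,S([(269,82)]),.056).round(4))
E
```

```text
[[ 4.004e-01 -4.260e-02  2.130e-02]
 [ 4.955e-01 -8.110e-02  1.500e-02]
 [ 4.547e-01 -5.260e-02  6.470e-02]
 [ 4.707e-01  1.025e-01  8.000e-03]
 [ 3.270e-01  3.310e-02  1.000e-03]
 [ 5.214e-01 -1.158e-01  5.000e-04]]
[(np.uint8(91), np.uint8(86), np.uint8(98)), (np.uint8(88), np.uint8(55), np.uint8(65)), (np.uint8(60), np.uint8(2), np.uint8(150)), (np.uint8(135), np.uint8(9), np.uint8(58)), (np.uint8(12), np.uint8(59), np.uint8(129)), (np.uint8(11), np.uint8(71), np.uint8(132))]
rear top [[ 0.362  -0.0559  0.022 ]
 [ 0.5348 -0.0918  0.022 ]]
front top [[0.459  0.0551 0.022 ]
 [0.5329 0.0399 0.022 ]]
left top [[ 0.3623  0.0248  0.022 ]
 [ 0.3509 -0.0404  0.022 ]]
right top [[ 0.5735  0.0153  0.022 ]
 [ 0.5524 -0.0817  0.022 ]]
stop base [[0.3782 0.1124 0.    ]
 [0.5731 0.0963 0.    ]] top [[0.3795 0.1143 0.04  ]
 [0.5749 0.0986 0.04  ]]
roller top c [[ 0.4554 -0.0499  0.062 ]] pulley boss [[0.4053 0.0256 0.061 ]] pivot [[ 0.5306 -0.0359  0.056 ]]
tape [[0.3451 0.1678 0.019 ]]
SCENE cam [0.24275246 0.71400472 0.8322935 ]
front top [[0.5642 0.0434 0.022 ]
 [0.378  0.0803 0.022 ]] left/right [[ 0.3648  0.069   0.022 ]
 [ 0.348  -0.0348  0.022 ]
 [ 0.5691  0.027   0.022 ]
 [ 0.5524 -0.08    0.022 ]]
rear [[ 0.4321 -0.0634  0.022 ]
 [ 0.3654 -0.054   0.022 ]]
stop top [[0.5713 0.1024 0.04  ]
 [0.3754 0.1133 0.04  ]]
roller [[ 0.4538 -0.0482  0.06  ]] boss [[0.4057 0.022  0.061 ]] pivot [[ 0.5286 -0.0264  0.056 ]]
```

Unit: centre about (0.4605, -0.0105), edge lines at -11.5°. Stop face: (0.377, 0.113) to (0.573, 0.099), at about -4.5°. So the unit has to go about 53 mm in +y and turn about +7°. I'll push with the fingers shut and their face parallel to the stop.

>>> {"op": "servo_tool", "data": {"deltas": [[[0,0.02,0.036,-0.005,8.5],[0,0.02,0.036,-0.005,8.5],[0,0.02,0.036,-0.005,8.5],[0,0.02,0.036,-0.005,8.5],[0,0.02,0.036,-0.005,8.5],[0,0.02,0.036,-0.005,8.5],[0,0.02,0.036,-0.005,8.5],[0,0.02,0.036,-0.005,8.5]]]}}

```text
time: 0.9
tool_pos: [0.3353, -0.3102, 0.2047]
tool_rot: [-0.0, 0.74, 0.673, 0.0]
contact_force: [0.7, 0.0, 0.8]
gripper_width: 0.0
grasp_force: 0.0
```

>>> {"op": "servo_tool", "data": {"deltas": [[[0,0.03,0.035,-0.005,0.9],[0,0.03,0.035,-0.01,0],[0,0.03,0.035,-0.01,0],[0,0.03,0.035,-0.01,0],[0,0,0.03,-0.03,0],[0,0,0,-0.04,0],[0,0,0,-0.04,0],[0,0,0,-0.03,0]]]}}

```text
time: 1.7
tool_pos: [0.4536, -0.1408, 0.0275]
tool_rot: [-0.001, 0.736, 0.677, -0.001]
contact_force: [0.6, -0.3, -0.1]
gripper_width: 0.004
grasp_force: 0.0
```

```bash
python3 - <<'E'
from h import *
s=manip.state();print(s['tool_pos'],s['contact_force'])
f=snap('side','s1'); a=cv2.imread('pics/s1.png')[150:310,215:395]; cv2.imwrite('pics/s1c.png',cv2.resize(a,None,fx=3.7,fy=3.7,interpolation=cv2.INTER_CUBIC))
E
```

```text
[ 0.45355491 -0.14076508  0.02748226] [ 0.58154324 -0.34174278 -0.06469787]
```

View pics/s1c.png

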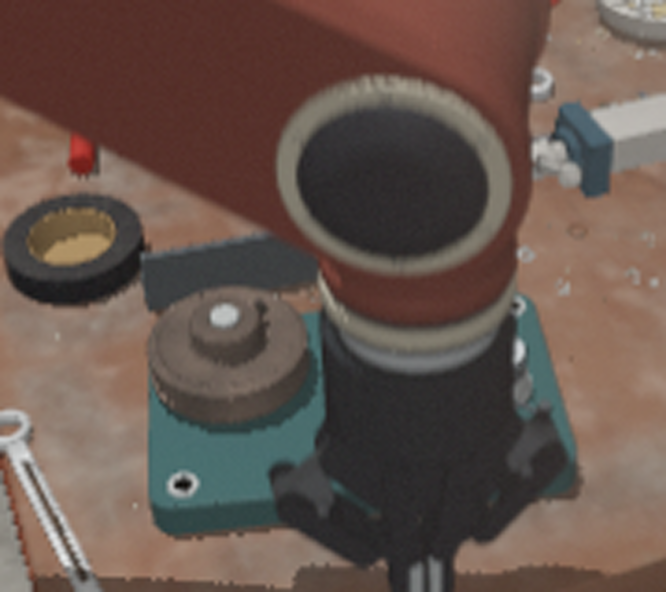

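The shut fingers stand behind the unit's rear edge at crop (430,575). The unit has not moved. Lowering a little and advancing.

>>> {"op": "servo_tool", "data": {"deltas": [[[0,0,0.01,-0.005,0],[0,0,0.01,0,0],[0,0,0.01,0,0],[0,0,0.008,0,0],[0,0,0.006,0,0],[0,0,0.006,0,0],[0,0,0.004,0,0],[0,0,0,0,0]]]}}

```text
time: 2.55
tool_pos: [0.4551, -0.0876, 0.0255]
tool_rot: [0.0, 0.736, 0.677, 0.0]
contact_force: [-0.7, 0.6, -0.2]
gripper_width: 0.001
grasp_force: 0.0
```

>>> {"op": "servo_tool", "data": {"deltas": [[[0,0,0,-0.005,0],[0,0,0.005,0,0],[0,0,0.005,0,0],[0,0,0.005,0,0],[0,0,0.005,0,0],[0,0,0.005,0,0],[0,0,0.005,0,0],[0,0,0,0,0]]]}}

```text
time: 3.35
tool_pos: [0.4549, -0.0569, 0.0203]
tool_rot: [-0.001, 0.736, 0.677, 0.0]
contact_force: [-0.7, -0.1, 0.7]
gripper_width: 0.001
grasp_force: 0.0
```

```bash
python3 - <<'E'
from h import *
snap('wrist','w2'); f=snap('side','s2')
a=cv2.imread('pics/s2.png')[170:310,215:395]; b=cv2.imread('pics/w2.png')
cv2.imwrite('pics/c2.png',np.hstack([cv2.resize(a,(400,311)),cv2.resize(b,(400,311))]))
E
```

```text
(no output)
```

View pics/c2.png

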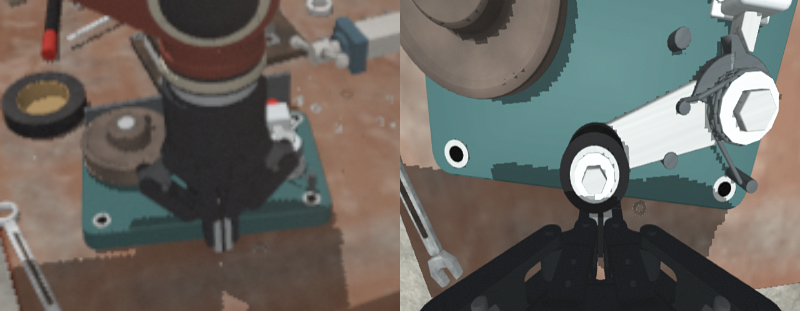

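```bash
python3 - <<'E'
from h import *
f=pickle.load(open('side0.pkl','rb'))
S=lambda L,o,s:[(o[0]+u/s-.4,o[1]+v/s-.4) for u,v in L]
print(atz(f,S([(217,400),(645,355)],(215,190),4.4),.024).round(4))
print(atz(f,S([(101,220),(312,198)],(215,170),2.222),.024).round(4))
# wrist
from scipy.spatial.transform import Rotation as Ro
g=pickle.load(open('w2.pkl','rb')); s=manip.state(); q=s['tool_rot']
R=Ro.from_quat([q[1],q[2],q[3],q[0]]).as_matrix(); T=np.eye(4);T[:3,:3]=R;T[:3,3]=s['tool_pos']; T=T@np.array(g['T_tool_cam'])
def wz(uv,z):
    n=cv2.undistortPoints(np.array(uv,float).reshape(-1,1,2),K(g),np.array(g['dist'])).reshape(-1,2)
    d=np.c_[n,np.ones(len(n))]@T[:3,:3].T; c=T[:3,3]; return c+d*((z-c[2])/d[:,2])[:,None]
P=lambda L:[((u-400)*1.6,v*400/311) for u,v in L]
print('w washers',wz(P([(456,154),(724,189)]),.024).round(4)); print('rear edge',wz(P([(445,171),(540,184),(700,205)]),.022).round(4)); print('roller',wz(P([(594,175)]),.065).round(4))
E
```

```text
[[ 0.3655 -0.0445  0.024 ]
 [ 0.538  -0.0786  0.024 ]]
[[ 0.3648 -0.0139  0.024 ]
 [ 0.5384 -0.0478  0.024 ]]
w washers [[ 0.3684 -0.0153  0.024 ]
 [ 0.5387 -0.0489  0.024 ]]
rear edge [[ 0.357  -0.0243  0.022 ]
 [ 0.418  -0.0368  0.022 ]
 [ 0.5244 -0.0582  0.022 ]]
roller [[ 0.457  -0.0181  0.065 ]]
```

The unit has slid 31 mm straight, with no turn. About 9 mm is left at the left corner and 22 mm at the middle.

>>> {"op": "servo_tool", "data": {"deltas": [[[0,0,0.004,0,0],[0,0,0.004,0,0],[0,0,0.003,0,0],[0,0,0.003,0,0],[0,0,0.003,0,0],[0,0,0.001,0,0],[0,0,0,0,0],[0,0,0,0,0]]]}}

```text
time: 4.25
tool_pos: [0.4572, -0.0415, 0.0214]
tool_rot: [0.003, 0.736, 0.677, 0.001]
contact_force: [4.7, -7.5, -2.9]
gripper_width: 0.0
grasp_force: 3.8
```

>>> {"op": "servo_tool", "data": {"deltas": [[[0,0,0.001,0,0],[0,0,0.001,0,0],[0,0,0.001,0,0],[0,0,0.001,0,0],[0,0,0,0,0],[0,0,0,0,0],[0,0,0,0,0],[0,0,0,0,0]]]}}

```text
time: 5.05
tool_pos: [0.4583, -0.0387, 0.022]
tool_rot: [0.005, 0.736, 0.677, 0.001]
contact_force: [6.5, -11.5, -4.2]
gripper_width: 0.001
grasp_force: 5.8
```

```bash
cat >> h.py <<'E'
from scipy.spatial.transform import Rotation as Ro
def wrist(tag):
    s=manip.state(); g=snap('wrist',tag); q=s['tool_rot']; T=np.eye(4)
    T[:3,:3]=Ro.from_quat([q[1],q[2],q[3],q[0]]).as_matrix(); T[:3,3]=s['tool_pos']; T=T@np.array(g['T_tool_cam'])
    pickle.dump((g,T),open(tag+'.pkl','wb')); return g,T
def wz(gT,uv,z):
    g,T=gT; n=cv2.undistortPoints(np.array(uv,float).reshape(-1,1,2),K(g),np.array(g['dist'])).reshape(-1,2)
    d=np.c_[n,np.ones(len(n))]@T[:3,:3].T; c=T[:3,3]; return c+d*((z-c[2])/d[:,2])[:,None]
E
python3 - <<'E'
from h import *
wrist('w3'); f=snap('side','s3')
a=cv2.imread('pics/s3.png')[180:300,215:395]; b=cv2.imread('pics/w3.png')
cv2.imwrite('pics/c3.png',np.vstack([cv2.resize(a,(450,300),interpolation=cv2.INTER_CUBIC),cv2.resize(b,(450,281))]))
E
```

```text
(no output)
```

View pics/c3.png

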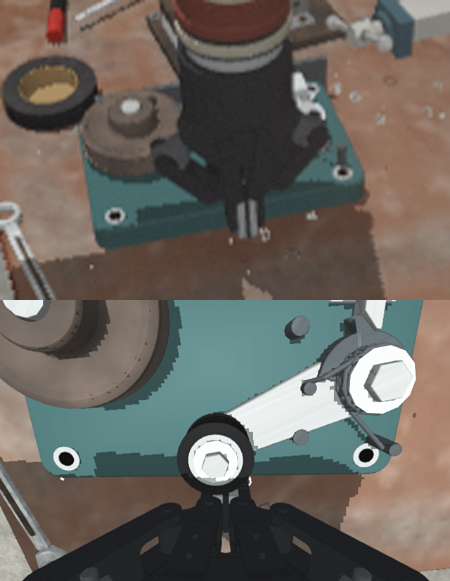

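The wrist view shows the rear edge level, with washers at about (66,458) and (367,455), so the unit has squared up close to the stop. Measuring it.

```bash
python3 - <<'E'
from h import *
gT=pickle.load(open('w3.pkl','rb')); f=pickle.load(open('s3.pkl','rb'))
P=lambda L:[(u*640/450,(v-300)*400/281) for u,v in L]
w=wz(gT,P([(66,458.5),(367,455.5)]),.024); print('w',w.round(4),np.degrees(np.arctan2(*(w[1]-w[0])[1::-1])))
w=wz(gT,P([(60,475.5),(380,476)]),.022); print('rear',w.round(4),np.degrees(np.arctan2(*(w[1]-w[0])[1::-1])))
w=atz(f,[(215+u/2.5-.3,180+v/2.5-.3) for u,v in[(115,216),(342,172)]],.024); print('side',w.round(4),np.degrees(np.arctan2(*(w[1]-w[0])[1::-1])))
# stop line from both cams, top edge fit in scene view depth: subpixel refine using cloud of dark upright face in side0
g=pickle.load(open('side0.pkl','rb')); p=cloud(g); m=(p[...,2]>.008)&(p[...,2]<.036)&(p[...,0]>.39)&(p[...,0]<.565)&(p[...,1]>.085)&(p[...,1]<.125)
q=p[m]; k=np.polyfit(q[:,0],q[:,1],1); r=q[:,1]-np.polyval(k,q[:,0]); q=q[abs(r)<.006]; k=np.polyfit(q[:,0],q[:,1],1); print('stop',len(q),k,np.degrees(np.arctan(k[0])),np.polyval(k,[.47]))
E
```

```text
w [[ 0.3695 -0.0084  0.024 ]
 [ 0.5437 -0.0216  0.024 ]] -4.350109476180217
rear [[ 0.3613 -0.0195  0.022 ]
 [ 0.5542 -0.0367  0.022 ]] -5.102540285295533
side [[ 0.3672 -0.008   0.024 ]
 [ 0.5423 -0.0203  0.024 ]] -3.9957699183144904
stop 829 [-0.05608467  0.12997942] -3.210051982328987 [0.10361962]
```

>>> {"op": "servo_tool", "data": {"deltas": [[[0,0,0.001,0,0],[0,0,0.001,0,0],[0,0,0.001,0,0],[0,0,0.001,0,0],[0,0,0,0,0],[0,0,0,0,0],[0,0,0,0,0],[0,0,0,0,0]]]}}

```text
time: 5.95
tool_pos: [0.4593, -0.037, 0.0227]
tool_rot: [0.008, 0.736, 0.677, -0.0]
contact_force: [6.9, -22.4, -5.2]
gripper_width: 0.001
grasp_force: 10.5
```

Force doubled with hardly any motion, so the unit is seated. Now I'll back off and raise the fingertips to roller height.

>>> {"op": "servo_tool", "data": {"deltas": [[[0,0,-0.004,0,0],[0,0,-0.01,0,0],[0,0,-0.012,0,0],[0,0.003,0,0.017,0],[0,0,0,0.017,0],[0,0,0,0,0],[0,0,0,0,0],[0,0,0,0,0]]]}}

```text
time: 6.75
tool_pos: [0.4571, -0.0578, 0.0532]
tool_rot: [-0.001, 0.736, 0.677, -0.0]
contact_force: [-0.3, 0.0, -0.4]
gripper_width: -0.002
grasp_force: 0.0
```

```bash
python3 - <<'E'
from h import *
s=manip.state();print(s['tool_pos'],s['contact_force'])
wrist('w4'); f=snap('side','s4')
a=cv2.imread('pics/s4.png')[180:300,215:395]; b=cv2.imread('pics/w4.png')
cv2.imwrite('pics/c4.png',np.vstack([cv2.resize(a,(450,300),interpolation=cv2.INTER_CUBIC),cv2.resize(b,(450,281))]))
E
```

```text
[ 0.45713535 -0.05778784  0.05318333] [-0.34941984  0.01216106 -0.43483538]
```

View pics/c4.png

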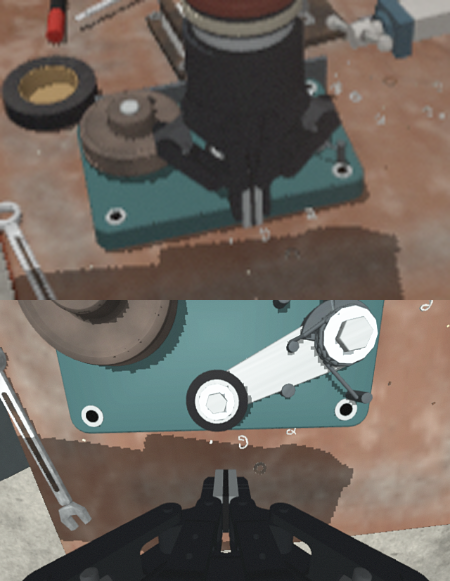

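```bash
python3 - <<'E'
from h import *
gT=pickle.load(open('w4.pkl','rb'))
P=lambda L:[(u*640/450,(v-300)*400/281) for u,v in L]
A=lambda w:np.degrees(np.arctan2(*(w[1]-w[0])[1::-1]))
w=wz(gT,P([(92,416),(346,410)]),.023); print('w',w.round(4),A(w))
w=wz(gT,P([(90,433.5),(350,427)]),.022); print('rear',w.round(4),A(w))
print('roller',wz(gT,P([(217,401)]),.063).round(4))
E
```

```text
w [[ 0.3697 -0.009   0.023 ]
 [ 0.5444 -0.0194  0.023 ]] -3.428063196137946
rear [[ 0.3645 -0.0214  0.022 ]
 [ 0.5485 -0.032   0.022 ]] -3.3015181052908487
roller [[ 0.4589 -0.001   0.063 ]]
```

The unit now lies at -3.4° and the stop at -3.2°, with the front plane matching within about 1 mm, so it is home. The roller is at (0.459, -0.001) and the fingertips are behind it in line. Pushing.

>>> {"op": "servo_tool", "data": {"deltas": [[[0,0,0.01,0,0],[0,0,0.01,0,0],[0,0,0.005,0,0],[0,0,0.004,0,0],[0,0,0.004,0,0],[0,0,0.004,0,0],[0,0,0,0,0],[0,0,0,0,0]]]}}

```text
time: 7.65
tool_pos: [0.458, -0.0223, 0.0543]
tool_rot: [0.002, 0.736, 0.677, -0.001]
contact_force: [-0.6, -6.5, -0.4]
gripper_width: -0.003
grasp_force: 3.6
```

>>> {"op": "servo_tool", "data": {"deltas": [[[0,0,0.003,0,0],[0,0,0.003,0,0],[0,0,0.003,0,0],[0,0,0.003,0,0],[0,0,0.003,0,0],[0,0,0.003,0,0],[0,0,0,0,0],[0,0,0,0,0]]]}}

```text
time: 8.45
tool_pos: [0.4628, -0.0077, 0.0573]
tool_rot: [0.008, 0.736, 0.677, 0.0]
contact_force: [8.2, -19.2, -0.4]
gripper_width: 0.0
grasp_force: 9.9
```

Force is 19 N with a sideways part, more than expected. Looking before pushing on.

```bash
python3 - <<'E'
from h import *
s=manip.state();print(s['tool_pos'],s['contact_force'],s['ft_torque'])
wrist('w5'); f=snap('side','s5'); snap('scene','o5')
a=cv2.imread('pics/s5.png')[160:300,215:395]; b=cv2.imread('pics/w5.png')
o=cv2.imread('pics/o5.png')[130:250,270:430]
cv2.imwrite('pics/c5.png',np.vstack([np.hstack([cv2.resize(a,(386,300),interpolation=cv2.INTER_CUBIC),cv2.resize(o,(400,300),interpolation=cv2.INTER_CUBIC)]),cv2.resize(b[:,60:],(786,300))]))
E
```

```text
[ 0.46276079 -0.00774319  0.05733436] [  8.19402639 -19.19432629  -0.35607109] [-3.05860396 -1.28282688  0.02173892]
```

View pics/c5.png

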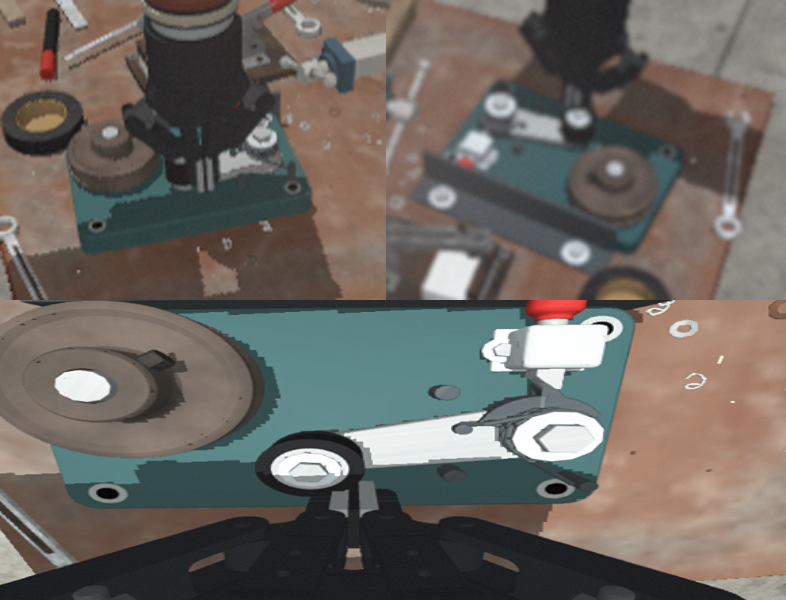

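The roller swings left along its arc while the compliant tool was squeezed to its right, so contact is on the finger's left corner. I'll back off, shift left, then push with a small leftward component.

>>> {"op": "servo_tool", "data": {"deltas": [[[0,0,-0.008,0,0],[0,0,-0.012,0,0],[0,-0.006,-0.006,0,0],[0,-0.004,0,0,0],[0,0,0.005,0,0],[0,0,0.005,0,0],[0,0,0.004,0,0],[0,0,0,0,0]]]}}

```text
time: 9.4
tool_pos: [0.4478, -0.0162, 0.0543]
tool_rot: [0.002, 0.736, 0.677, -0.002]
contact_force: [-1.7, -11.3, -1.0]
gripper_width: -0.001
grasp_force: 5.4
```

>>> {"op": "servo_tool", "data": {"deltas": [[[0,0,0.003,0,0],[0,-0.001,0.003,0,0],[0,0,0.003,0,0],[0,-0.001,0.003,0,0],[0,0,0.002,0,0],[0,0,0,0,0],[0,0,0,0,0],[0,0,0,0,0]]]}}

```text
time: 10.2
tool_pos: [0.4458, -0.0022, 0.0543]
tool_rot: [0.001, 0.736, 0.677, -0.002]
contact_force: [-1.4, -9.2, -0.9]
gripper_width: 0.004
grasp_force: 4.4
```

>>> {"op": "servo_tool", "data": {"deltas": [[[0,0,0.002,0,0],[0,0,0.002,0,0],[0,0,0.002,0,0],[0,0,0.002,0,0],[0,0,0.002,0,0],[0,0,0.002,0,0],[0,0,0,0,0],[0,0,0,0,0]]]}}

```text
time: 11.0
tool_pos: [0.4459, 0.0102, 0.0543]
tool_rot: [0.001, 0.736, 0.677, -0.002]
contact_force: [-0.7, -8.9, 0.0]
gripper_width: -0.001
grasp_force: 4.2
```

```bash
python3 - <<'E'
from h import *
s=manip.state();print(s['tool_pos'],s['contact_force'])
g,T=wrist('w6'); f=snap('side','s6'); a=cv2.imread('pics/s6.png')[160:300,215:395]; b=cv2.imread('pics/w6.png')
cv2.imwrite('pics/c6.png',np.vstack([cv2.resize(a,(257,200),interpolation=cv2.INTER_CUBIC),np.zeros((0,257,3),np.uint8)]) if 0 else b)
E
```

```text
[0.44585577 0.01016547 0.05432353] [-0.7233055  -8.85496582  0.01885473]
```

View pics/c6.png

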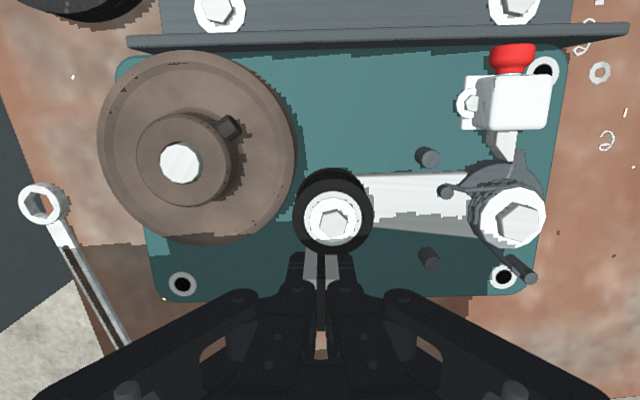

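The wrist view shows the arm swung, with roller bolt (333,222), pivot (514,215), rear washers (183,284) and (502,277), and the front edge along the stop. Computing the arm angle.

```bash
python3 - <<'E'
from h import *
gT=pickle.load(open('w6.pkl','rb')); A=lambda w:np.degrees(np.arctan2(*(w[1]-w[0])[1::-1]))
w=wz(gT,[(183,284),(502,277)],.023); print('washers',w.round(4),A(w))
r=wz(gT,[(333,223)],.064)[0]; p=wz(gT,[(514,218)],.056)[0]; print(r.round(4),p.round(4))
v=(r-p)[:2]; print('len',np.hypot(*v))
for a in(A(w),-3.3,-4.3):
    a=np.radians(a); X=np.array([-np.sin(a),np.cos(a)]); Y=-np.array([np.cos(a),np.sin(a)]); print('arm rel',np.arctan2(v@X,v@Y))
gT=pickle.load(open('w4.pkl','rb')); P=lambda L:[(u*640/450,(v-300)*400/281) for u,v in L]
r=wz(gT,P([(217,401)]),.064)[0]; p=wz(gT,P([(353,335)]),.056)[0]; v=(r-p)[:2]; print('rest',p,np.hypot(*v)); a=np.radians(-3.4); X=np.array([-np.sin(a),np.cos(a)]); Y=-np.array([np.cos(a),np.sin(a)]); print(np.arctan2(v@X,v@Y))
E
```

```text
washers [[ 0.37   -0.0086  0.023 ]
 [ 0.5435 -0.0186  0.023 ]] -3.298684618146892
[0.454  0.0363 0.064 ] [0.5276 0.0292 0.056 ]
len 0.0738878984281839
arm rel 0.03768244498041165
arm rel 0.037659487236153935
arm rel 0.02020619471621064
rest [0.52899491 0.0250413  0.056     ] 0.07468724417101964
-0.41438532163831543
```

The arm is at about 0.45–0.51 rad, right at the click. I'll push 6 mm farther in small steps and watch the force for the end stop.

>>> {"op": "servo_tool", "data": {"deltas": [[[0,0,0.002,0,0],[0,0,0.002,0,0],[0,0,0.002,0,0],[0,0,0,0,0],[0,0,0,0,0],[0,0,0,0,0],[0,0,0,0,0],[0,0,0,0,0]]]}}

```text
time: 11.9
tool_pos: [0.4457, 0.016, 0.0543]
tool_rot: [0.001, 0.736, 0.677, -0.002]
contact_force: [-1.4, -9.2, -0.0]
gripper_width: -0.001
grasp_force: 4.5
```

```bash
python3 - <<'E'
from h import *
s=manip.state();print(s['tool_pos'],s['contact_force'])
wrist('w7'); f=snap('side','s7'); b=cv2.imread('pics/w7.png'); a=cv2.imread('pics/w6.png')
c=lambda i,y,h,x,w:cv2.resize(i[y:y+h,x:x+w],(400,300),interpolation=cv2.INTER_CUBIC)
cv2.imwrite('pics/c7.png',np.vstack([np.hstack([c(a,40,150,410,200),c(b,60,150,410,200)]),np.hstack([c(b,150,165,170,220),c(b,150,165,380,220)])]))
E
```

```text
[0.44574998 0.01600456 0.05428661] [-1.40867547 -9.20440974 -0.03370656]
```

View pics/c7.png

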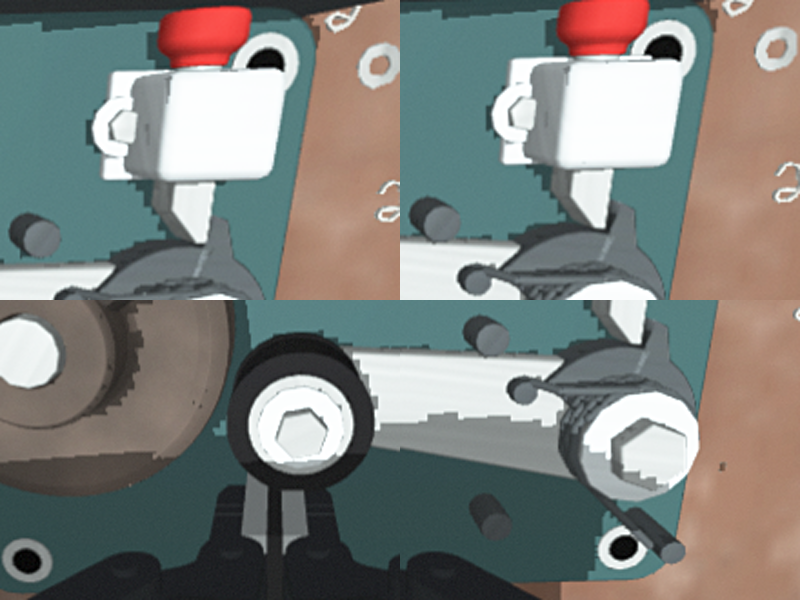

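The tooth has passed the catch nose, the nose is fully forward, and a clear gap has opened between them. I am holding the roller at about 9 N, short of the end stop, with the unit still square on the stop. Handing in.

```bash
python3 -c "
from h import *
print(wz(pickle.load(open('w7.pkl','rb')),[(184.9,293),(502,286.4)],.023).round(4)); print(manip.job_done())"
```

```text
[[ 0.3698 -0.0084  0.023 ]
 [ 0.5438 -0.0186  0.023 ]]
the job is handed in; nothing more can be done
None
```

The job is handed in: the unit lies flat against the stop (angles agree within about 0.2°), the catch has clicked in behind its tooth, and the fingertips are holding the roller past it at about 9 N; the tape roll, drill block and marker were not touched.

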